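# Make room in the ratchet file rack and shelve the third binder

## Task

The third binder still stands out in front of the ratchet file rack. Without gripping or lifting anything, press the release on top of the sliding jaw and, keeping it pressed, push the jaw back along its bar until there is room; then push the third binder in by its spine until it is home against the bar, beside the other two. Finally push the jaw back up against the binders so that the ratchet holds the three snugly upright, let go, and leave everything else on the desk where it is.

Things in the scene. Friction and masses are not known exactly. Their poses are not given: they have to be found in the camera images.
- rack: Fixed steel file rack. Origin on the desk where the inner face of the fixed end plate meets the bar's file side; x runs along the bar to the jaw and far post, y from the bar to the open side (spines), z up. Bar: y -16 to 0, z 90 to 120 mm, 4 mm teeth on top. End plate: x -4 to 0, y -34 to 91, 132 high. Far post: x 299 to 313, 122 high. Binders stand on the bare desk, backs to the bar.
- jaw (a joint): Slide of the jaw along the bar, m, 0 to 0.080 (end stop): at value q the jaw's face is at rack x = 0.084 + q. It slides towards the fixed plate at any time (the ratchet clicks over teeth of 8 mm pitch) but away from it only while the release is kept pressed. Drag about 2 N, up to 6 N over a tooth, up to 18 N when it shoves binders along.
- jaw_face (a point): Point on the jaw plate's face (the side towards the binders), 45 mm from the bar's file side, 70 mm above the desk; axes as the rack's. The grey plate is 4 mm thick, rack y -22 to 90, z 6 to 132 mm.
- release (a joint): Tilt of the thumb release, rad: 0 up (ratchet engaged) to 0.26 fully down. From about 0.15 the pawl is clear of the teeth and the jaw slides both ways. It springs up when let go (it may rest at up to 0.14 when the pawl lies on a tooth).
- release_pad (a point): Centre of the top of the release, a black thumb pad 34 x 34 mm on top of the jaw over the bar (rack y -8 mm), 148 mm above the desk when up; moves with the pad. Pressed here it goes down 8.8 mm to its stop; this takes 5 to 9 N, more means the stop; the ratchet is free from 5 mm down. Three sides are open; at its far edge (rack +x) rises the thumb stop.
- thumb_stop (a point): Near face of the black housing behind the pad, 19 mm in rack +x from the pad's centre, 165 mm above the desk. The housing is 42 mm long in x, 32 mm wide, z 128 to 182 mm, part of the jaw: a finger holding the pad down pushes the jaw back against this face.
- jaw_back (a point): Centre of the far face (towards the far post) of that black housing, 86 mm behind the jaw's face, 165 mm above the desk. Nothing stands beside or behind it at that height. Pushing here towards the fixed plate closes the jaw.
- binder1_centre (a point): Centre of the first grey ring binder, next to the fixed end plate. All three are alike: 40 mm thick (own x), 200 deep (own y, spine at +y), 150 tall, about 0.45 kg, loose, upright; this point is 75 mm above the desk.
- binder2_centre (a point): Centre of the second binder, beside the first; same size and axes.
- binder3_centre (a point): Centre of the third binder, to be pushed in; same size and axes, spine (label and finger ring) at its +y side. It stands in front of the rack in line with the place beside the second binder, kept out by the jaw plate until the jaw is moved back. Home, this point is 100 mm in rack y from the bar's file side.
- glue_stick: Loose white glue stick, 26 mm across, 88 high, standing beyond the jaw; origin at the centre of its underside. A bystander.
- stamp: Loose self-inking stamp, 45 x 60 x 86 mm, standing on the far-post side of the third binder; origin under its centre. A bystander.
- stapler: Loose stapler, 140 x 34 x 55 mm, lying behind the bar; origin under its centre. A bystander.
- tape_dispenser: Loose tape dispenser, 50 x 130 x 84 mm, on the robot side of the third binder; origin under its centre. A bystander.
- mug: Loose white mug, 80 mm across, 95 high; origin under its centre. A bystander.
- bottle: Loose clear water bottle, 64 mm across, 200 high; origin under its centre. A bystander.
- note_block: Loose block of note paper, 76 x 76 x 40 mm; origin under its centre. A bystander.
- hole_punch: Loose hole punch, 110 x 100 x 80 mm; origin under its centre. A bystander.

How it is judged:
By the outcome, as a careful person would: the job done as asked, in the order asked, and still so for the second after the job is handed in, with the robot touching nothing.
It also fails if it takes over 54 s, if anything falls off the work surface, if the arm or the gripper's body presses on something with over 40 N, if the wrist force passes 120 N, or if a joint passes its speed limit or range.

## Robot

A 6-joint arm with a two-finger parallel gripper is mounted at the origin on the work surface. World frame = base frame: x ahead of the robot, y to its left, z up, the work surface at z = 0. Lengths are in m, angles in rad, forces in N, time in s.
With the tool pointing down it reaches from about 0.375 to 0.825 m from the base axis. Payload 5.5 kg.
Tool frame: the origin (TCP) lies midway between the tips of the shut fingers; the grasp point (between the pads) lies manip.grip_point_offset behind it (manip.grip_point_offset is the distance from the TCP to the grasp point, in m); z points along the fingers, x is the direction in which the jaws open and shut, and the axes are right-handed (so a half turn about z gives the same grasp; the last joint's range is limited). The gripper opens to 85 mm and grips with 20 to 120 N. Pads are 22 mm wide; open, the fingers measure 114 mm over their backs; the gripper's body (76 mm by 85 mm) begins 54 mm behind the grasp point. The pads swing forward as they close: fully open they stand 13 mm farther back than shut.
Start: joints at [1.261, 0.314, -0.047, 1.21, 0, 1.571], TCP at [0.183, 0.571, 0.231] pointing down, gripper open.
Joint ranges: [-2.67, 2.67], [-0.69, 1.73], [-1.03, 1.25], [-2.08, 2.16], [-1.42, 1.45], [-3.14, 3.14]. Speed limits (rad/s): [2.39, 2.39, 3.01, 3.14, 3.14, 3.14].

## Interface

Orientations are given as a unit quaternion [x, y, z, w].
In Python, from bench import manip, fingers, cams, ticket, telemetry gives the robot as it stands. Calls block until the motion is done:
- manip.move_to(position, orientation): joint-space move of the TCP to a pose.
- manip.move_straight(position, velocity=0.15, ori=None, max_force=None): straight line of the TCP; ori=None keeps the orientation; velocity is the mean speed in m/s. With max_force (N) it stops when the force on the tool has changed by that much, and returns True; else False.
- manip.goto_joints(angles): joint-space move.
- fingers.move_gripper(opening): finger opening in m; the grip force is fixed at half the most; returns when the fingers have stopped.
- manip.sleep(seconds).
- manip.solve_ik(position, orientation): joint angles nearest the present ones, or None.
- cams.capture(name): name is "scene" or "top" or "wrist"; returns the picture (400x640x3 uint8, red, green, blue); there is no depth.
- cams.calibration(name): a dict with "mtx" (3x3 intrinsics, pixels), "R" (3x3) and "t" (3): a world point X has camera coordinates R X + t. Camera axes: x right, y down, z forward; pixel columns grow to the right and rows downward; lengths in m; the calibration is good to about 2 mm. A picture is of the moment at which its call begins: read the wrist's pose just before it. calibration takes no time and is no camera call; for the wrist camera it gives the pose at the moment of the call.
A pose or a line that the arm cannot do raises manip.IKError and nothing moves.
- ticket.job_done(): hands the job in, once; it reports no verdict.
Readings, each from a call of its own:
- telemetry.current_t(): time.
- telemetry.current_qpos(): joint angles.
- telemetry.current_qvel(): joint speeds.
- telemetry.current_joint_efforts(): joint torques, N m.
- telemetry.current_tool_pos(): TCP position.
- telemetry.current_ee_rot(): TCP orientation.
- telemetry.current_wrist_force(): force on the tool from outside, world axes, zero at the start.
- telemetry.current_moment(): the same for the moment, N m.
- telemetry.current_gripper_width(): finger opening in m.
Only numpy, scipy, OpenCV 4.12 (cv2) and the standard library are available. Lean on these libraries where they do the work, as an engineer would, in place of code of your own. Each camera call takes 0.05 s, during which the arm holds its last target.

## Working session

There is one attempt and no reset: what is moved stays moved. The work goes in short steps, each a Python script; the robot and the scene stay as the last script left them, time stands still between calls to the robot, and variables do not carry over. Pictures are saved under pics/ and viewed, and the job is handed in when it is done.

```bash
ls; mkdir -p pics; python3 - <<'E'
from bench import manip, fingers, cams, ticket, telemetry
import cv2
for n in ("scene","top"):
    im=cams.capture(n); cv2.imwrite(f"pics/{n}0.png",im[:,:,::-1])
    c=cams.calibration(n); print(n,c)
print(telemetry.current_t(),telemetry.current_ee_rot(),manip.grip_point_offset)
E
```

```text
pics
scene {'mtx': array([[371.95335442,   0.        , 320.67826083],
       [  0.        , 371.95335442, 194.80210988],
       [  0.        ,   0.        ,   1.        ]]), 'R': array([[-0.35894484,  0.93325665, -0.01380689],
       [ 0.62591124,  0.2297089 , -0.74529789],
       [-0.69238264, -0.27616271, -0.66658865]]), 't': array([ 0.17173758, -0.25683029,  1.51548172])}
top {'mtx': array([[454.29333524,   0.        , 308.863235  ],
       [  0.        , 454.29333524, 207.85229928],
       [  0.        ,   0.        ,   1.        ]]), 'R': array([[ 0.05912009, -0.99823748, -0.00517208],
       [-0.97769119, -0.05685557, -0.2022063 ],
       [ 0.20155584,  0.01701115, -0.97932929]]), 't': array([-0.0087018 ,  0.54980574,  1.36238832])}
0.1 [ 8.07730670e-01  5.89551156e-01 -6.24843370e-04  4.56805869e-04] 0.0187
```

View pics/scene0.png

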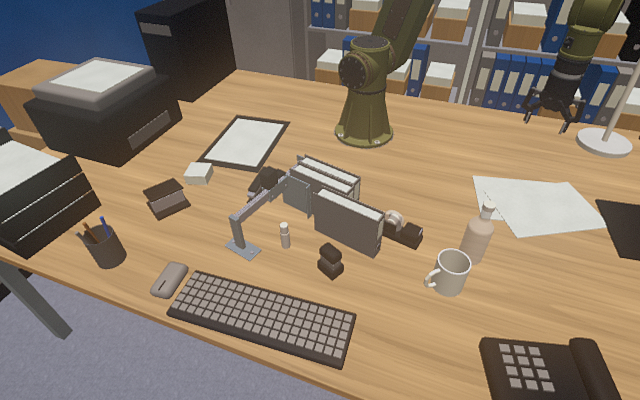

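View pics/top0.png

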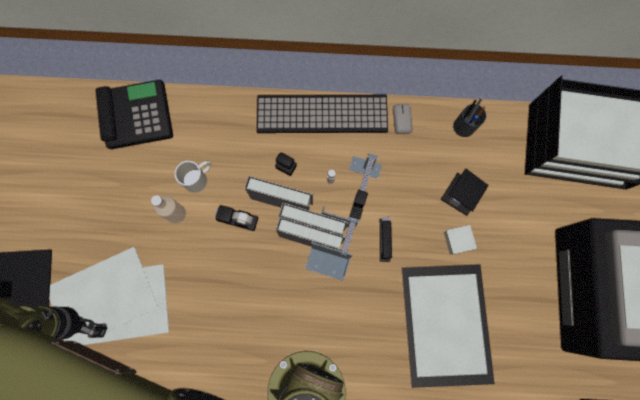

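The rack is near the centre of both views, with rack x pointing away from the robot and y to its left. I'll enlarge that area.

```bash
python3 - <<'E'
import cv2
im=cv2.imread("pics/top0.png")[140:290,210:410]; cv2.imwrite("pics/topz.png",cv2.resize(im,None,fx=4,fy=4,interpolation=cv2.INTER_CUBIC))
im=cv2.imread("pics/scene0.png")[145:285,215:435]; cv2.imwrite("pics/scenez.png",cv2.resize(im,None,fx=3.6,fy=3.6,interpolation=cv2.INTER_CUBIC))
E
```

```text
(no output)
```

View pics/topz.png

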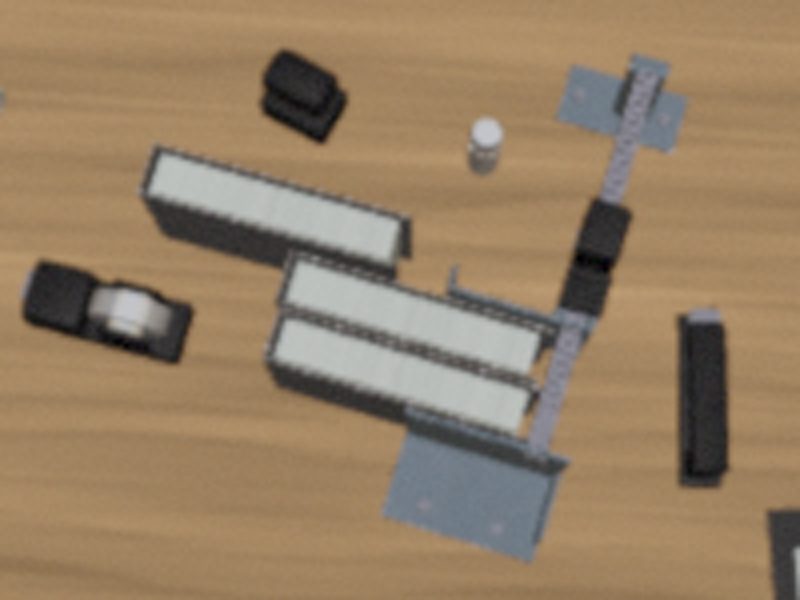

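View pics/scenez.png

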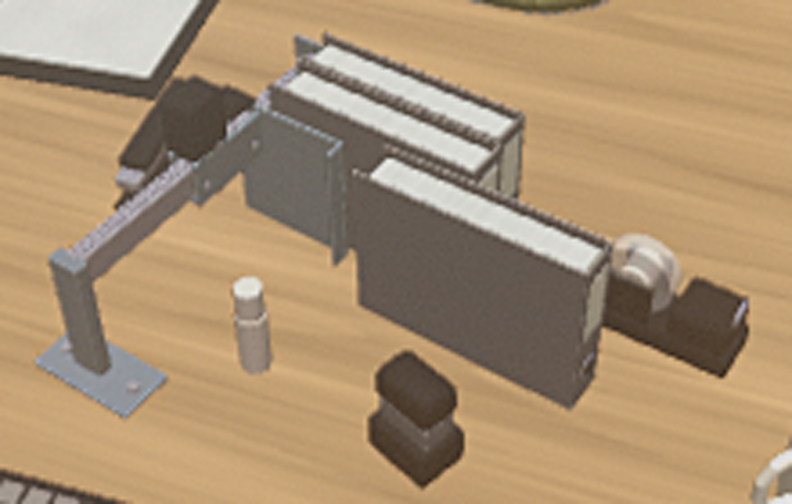

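```bash
cat > h.py <<'E'
import numpy as np, cv2
from bench import manip, fingers, cams, ticket, telemetry
CAL={n:cams.calibration(n) for n in("scene","top")}
def proj(n,X,c=None):
    c=c or CAL[n]; X=np.atleast_2d(X)@c["R"].T+c["t"]; p=X@c["mtx"].T
    return p[:,:2]/p[:,2:]
def back(n,uv,z,c=None):
    c=c or CAL[n]; d=c["R"].T@np.linalg.inv(c["mtx"])@np.array([*uv,1.]); o=-c["R"].T@c["t"]
    return o+d*(z-o[2])/d[2]
E
python3 - <<'E'
from h import *
T=lambda x,y:(210+x/4,140+y/4)
S=lambda x,y:(215+x/3.6,145+y/3.6)
def sh(name,n,uv,z): print(name,n,np.round(back(n,uv,z)*1000,1))
for nm,n,uv,z in [("plate y91","top",T(408,408),.132),("plate y-34","top",T(567,461),.132),
 ("jaw y90","top",T(453,270),.132),
 ("b3 far spine","top",T(157,148),.15),("b3 far back","top",T(408,218),.15),("b3 near spine","top",T(145,190),.15),
 ("b3 far spine","scene",S(608,240),.15),("b3 far back","scene",S(358,172),.15),("b3 bottom far spine","scene",S(572,407),0),("b3 bottom far back","scene",S(360,302),0),
 ("b2 far spine","top",T(292,250),.15),("b2 far back","top",T(548,325),.15),("b1 near spine","top",T(270,365),.15),
 ("glue top","top",T(487,133),.088),("glue base","scene",S(253,368),0),("glue top","scene",S(248,288),.088),
 ("stamp base","scene",S(422,470),0),
 ("pad","top",T(582,293),.148),("housing","top",T(604,232),.182),
 ("jaw y90 bot","scene",S(338,262),.006),("jaw y90 top","scene",S(337,148),.132),("jaw top y-22","scene",S(262,112),.132),
 ("tape","top",T(180,358),0.0),("tape2","top",T(25,315),0),("post","top",T(652,60),.122)]: sh(nm,n,uv,z)
E
```

```text
plate y91 top [433.1   7.1 132. ]
plate y-34 top [ 401.4 -109.7  132. ]
jaw y90 top [537.3 -20.1 132. ]
b3 far spine top [612.8 203.3 150. ]
b3 far back top [570.5  15.1 150. ]
b3 near spine top [580.4 209.3 150. ]
b3 far spine scene [579.3 214.9 150. ]
b3 far back scene [572.7  20.3 150. ]
b3 bottom far spine scene [613.7 210.3   0. ]
b3 bottom far back scene [568.   16.2   0. ]
b2 far spine top [541.6  98.2 150. ]
b2 far back top [497.  -90.6 150. ]
b1 near spine top [456.1 108.1 150. ]
glue top top [656.2 -41.4  88. ]
glue base scene [664.1 -37.3  -0. ]
glue top scene [659.4 -36.2  88. ]
stamp base scene [709.3 121.7   0. ]
pad top [ 522.3 -114.4  148. ]
housing top [ 560.7 -125.3  182. ]
jaw y90 bot scene [536.5 -16.5   6. ]
jaw y90 top scene [533. -14. 132.]
jaw top y-22 scene [512.1 -89.1 132. ]
tape top [479.8 193.4   0. ]
tape2 top [507.6 321.6   0. ]
post top [ 711.2 -162.9  122. ]
```

```bash
cat >> h.py <<'E'
from scipy.spatial.transform import Rotation as Ro
def down(yaw): # tool z down, tool x along rack y (rack yaw)
    y=np.array([-np.sin(yaw),np.cos(yaw),0]); z=np.array([0,0,-1.]); 
    return Ro.from_matrix(np.c_[y,np.cross(z,y),z]).as_quat()
def shot(n,f):
    c=cams.calibration(n); im=cams.capture(n); cv2.imwrite(f,im[:,:,::-1]); return im,c
E
python3 - <<'E'
from h import *
import pickle
fingers.move_gripper(0.0)
q=down(np.radians(-14))
manip.move_to([0.53,-0.04,0.36],q)
print(telemetry.current_t(),telemetry.current_tool_pos(),telemetry.current_qpos(),telemetry.current_gripper_width())
c=shot("wrist","pics/w1.png")[1]; pickle.dump(c,open("w1.pkl","wb")); print(c)
E
```

```text
3.4 [ 0.53002186 -0.03926015  0.35980075] [-7.40784557e-02  1.64038506e-01  5.07681840e-02  1.45786034e+00
  2.26124463e-04  1.69168973e-01] -0.00030606774666399407
{'mtx': array([[275.55135774,   0.        , 321.97200961],
       [  0.        , 275.55135774, 196.38775043],
       [  0.        ,   0.        ,   1.        ]]), 'R': array([[ 2.41425014e-01,  9.70419466e-01,  1.47571730e-04],
       [ 9.33211836e-01, -2.32210044e-01,  2.74215543e-01],
       [ 2.66138368e-01, -6.60647755e-02, -9.61668245e-01]]), 't': array([-0.08903818, -0.57443853,  0.35849971])}
```

View pics/w1.png

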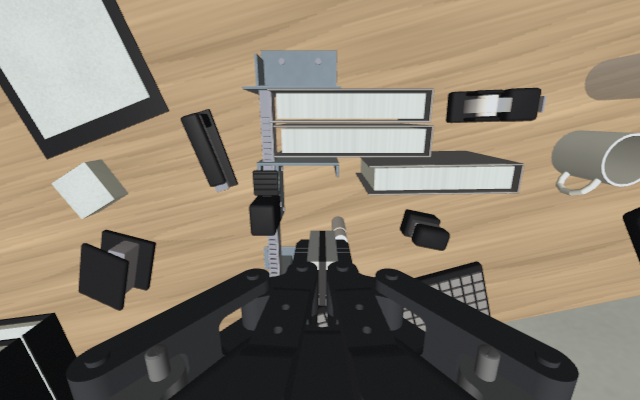

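The wrist view shows everything lined up with the rack: pad near (266,182), thumb housing near (264,215), binder 3 top (362–520, 152–193). I'll enlarge it to pick points.

```bash
python3 - <<'E'
import cv2
im=cv2.imread("pics/w1.png")[40:250,240:440]; cv2.imwrite("pics/w1z.png",cv2.resize(im,None,fx=2.8,fy=2.8,interpolation=cv2.INTER_CUBIC))
im=cv2.imread("pics/w1.png")[145:245,240:345]; cv2.imwrite("pics/w1y.png",cv2.resize(im,None,fx=6,fy=6,interpolation=cv2.INTER_CUBIC))
E
```

```text
(no output)
```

View pics/w1z.png

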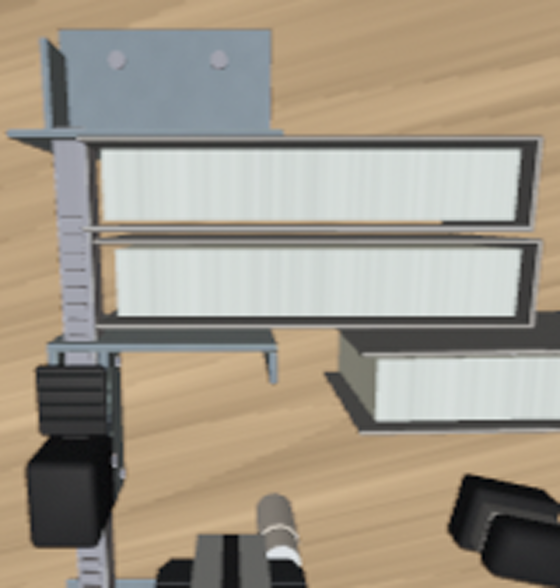

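View pics/w1y.png

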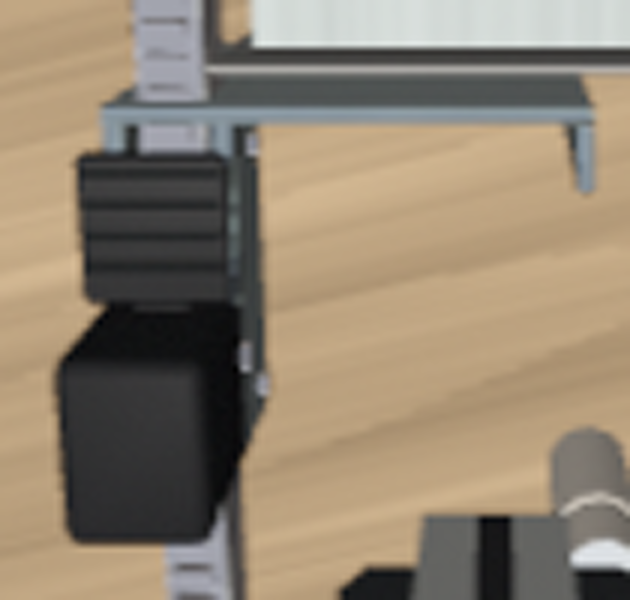

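```bash
cat > fit.py <<'E'
from h import *
import pickle
from scipy.optimize import least_squares
c=pickle.load(open("w1.pkl","rb"))
Z=lambda x,y:(240+x/2.8,40+y/2.8)
Y=lambda x,y:(240+x/6,145+y/6)
# (rack x (+q flag), y, z, pix)
O=[(0,-.034,.132,0,Z(8,136)),(0,.091,.132,0,Z(282,134)),
 (.084,.090,.132,1,Y(593,106)),(.084,-.022,.132,1,Y(103,106)),(.088,.090,.132,1,Y(594,122)),
 (.109,-.025,.148,1,Y(80,228)),(.109,.009,.148,1,Y(228,228)), (.092,-.008,.148,1,Y(153,156)),(.126,-.008,.148,1,Y(155,298)),
 (.128,-.008,.182,1,Y(137,362)),(.170,-.008,.182,1,Y(143,543)),
 (.150,-.024,.182,1,Y(64,450)),(.150,.008,.182,1,Y(213,450))]
def W(p,x,y,z):
    cs,s=np.cos(p[2]),np.sin(p[2]); return np.array([p[0]+cs*x-s*y,p[1]+s*x+cs*y,z])
def f(p): return np.concatenate([proj(0,W(p,x+k*p[3],y,z),c)[0]-uv for x,y,z,k,uv in O])
r=least_squares(f,[.411,-.081,-.244,.02],loss='soft_l1')
p=r.x; print(p,np.degrees(p[2])); print(np.round(f(p).reshape(-1,2),1))
np.save("rack.npy",p)
def inv(w): 
    d=np.array(w[:2])-p[:2]; cs,s=np.cos(p[2]),np.sin(p[2]); return np.round([1e3*(cs*d[0]+s*d[1]),1e3*(-s*d[0]+cs*d[1])],1)
if __name__=="__main__":
  for n,uv,z in [("b1 spine near",Z(540,137),.15),("b1 spine far",Z(531,229),.15),("b2 near spine",Z(541,240),.15),("b2 far spine",Z(534,327),.15),("b2 far back",Z(98,327),.15),("b1 back near",Z(78,138),.15),
   ("b3 far back",Z(360,431),.15),("b3 near back",Z(340,330),.15),("b3 top near back",Z(365,354),.15),("b3 far spine",(520,192.5),.15),("b3 near spine",(522,164),.15),("b3 bottom near back?",Z(326,375),0),("glue top c",Z(285,553),.088),
   ("stampA",Z(463,475),.0),("stampB",(448,240),.086),("tape",(543,91),.0),("tape",(541,119),0),("tape",(447,119),0)]:
    w=back(0,uv,z,c); print(n,np.round(w*1e3,1)[:2],inv(w))
E
python3 fit.py
```

```text
[ 0.41158991 -0.07903316 -0.23952844  0.00922082] -13.7239685215059
[[-0.7 -0.1]
 [ 0.9  0.2]
 [ 1.  -0.8]
 [-0.4 -0.4]
 [ 0.8 -0.5]
 [-0.2  0. ]
 [ 0.9 -0.1]
 [-0.3 -0.8]
 [ 0.9  0.7]
 [-1.4 -0.8]
 [-0.2  0.8]
 [-0.9  1.5]
 [ 0.   1.4]]
b1 spine near [461.9 113.5] [  3.2 199. ]
b1 spine far [498.8 104.6] [ 41.2 199.1]
b2 near spine [504.6 108.2] [ 45.9 204. ]
b2 far spine [542.1 100. ] [ 84.4 204.9]
b2 far back [494.1 -93. ] [83.5  6. ]
b1 back near [414.7 -78.2] [2.8 1.6]
b3 far back [571.3  13.3] [133.2 127.6]
b3 near back [522.1  13.8] [ 85.4 116.4]
b3 top near back [535.7  22.7] [ 96.5 128.3]
b3 far spine [617.8 208.3] [132.1 328. ]
b3 near spine [579.7 212.7] [ 94.1 323.3]
b3 bottom near back? [574.6  14.6] [136.1 129.6]
glue top c [652.4 -37.2] [224.   97.7]
stampA [665.6  91.3] [206.3 225.7]
stampB [699.8 131.3] [230.1 272.7]
tape [510.6 354. ] [ -6.5 444.2]
tape [556.9 349.3] [ 39.6 450.6]
tape [517.1 189.2] [ 38.8 285.6]
```

```bash
cat >> h.py <<'E'
try:
    P=np.load("rack.npy")
    def W(x,y,z):
        cs,s=np.cos(P[2]),np.sin(P[2]); return np.array([P[0]+cs*x-s*y,P[1]+s*x+cs*y,z])
    def R(w):
        d=np.array(w[:2])-P[:2]; cs,s=np.cos(P[2]),np.sin(P[2]); return np.round([1e3*(cs*d[0]+s*d[1]),1e3*(-s*d[0]+cs*d[1]),1e3*w[2]],1)
    def st(m=""):
        f=np.array(telemetry.current_wrist_force()); cs,s=np.cos(P[2]),np.sin(P[2])
        print(m,"t",round(telemetry.current_t(),2),"tcp",R(telemetry.current_tool_pos()),"F",np.round([cs*f[0]+s*f[1],-s*f[0]+cs*f[1],f[2]],1))
except Exception: pass
E
python3 - <<'E'
from h import *
q=down(P[2])
x=P[3]+.109+.004
manip.move_to(W(x,-.008,.20),q); st()
manip.move_straight(W(x,-.008,.156),velocity=.08,max_force=10); st()
print(manip.move_straight(W(x,-.008,.138),velocity=.02,max_force=13)); st()
shot("scene","pics/s1.png")
import cv2
im=cv2.imread("pics/s1.png")[120:270,215:385]; cv2.imwrite("pics/s1z.png",cv2.resize(im,None,fx=4,fy=4,interpolation=cv2.INTER_CUBIC))
E
```

```text
t 4.19 tcp [122.9  -7.5 201.1] F [0.9 0.2 1.3]
 t 4.89 tcp [122.5  -7.9 156.3] F [ 0.1 -0.3  0. ]
True
 t 5.64 tcp [122.8  -8.  141.4] F [-0.9  0.8  5.8]
```

View pics/s1z.png

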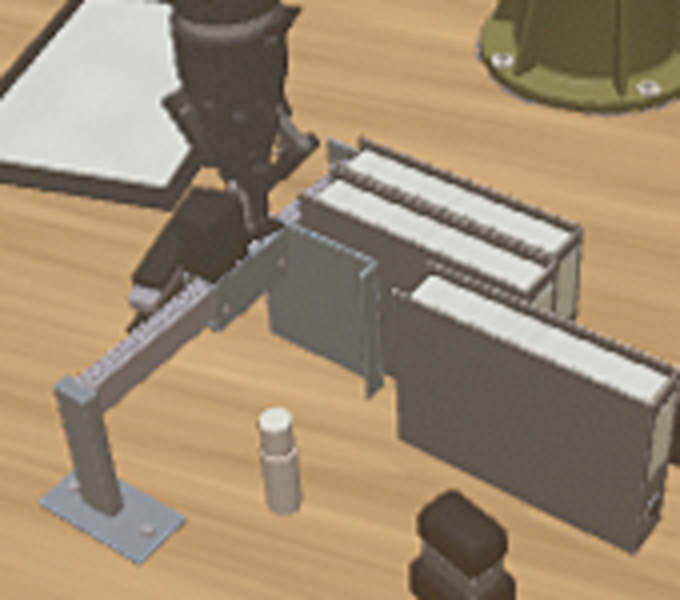

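```bash
python3 - <<'E'
from h import *
z=.1405
for x in (.128,.134,.142):
    print(manip.move_straight(W(x,-.008,z),velocity=.03,max_force=22)); st(x)
shot("scene","pics/s2.png")
im=cv2.imread("pics/s2.png")[120:270,215:385]; cv2.imwrite("pics/s2z.png",cv2.resize(im,None,fx=4,fy=4,interpolation=cv2.INTER_CUBIC))
E
```

```text
False
0.128 t 6.05 tcp [129.   -8.1 141.4] F [-0.7 -1.5  7.2]
False
0.134 t 6.4 tcp [135.1  -8.1 141.4] F [-0.5  0.5  6.2]
False
0.142 t 6.82 tcp [143.1  -8.1 141.4] F [ 0.4 -0.6  6.1]
```

View pics/s2z.png

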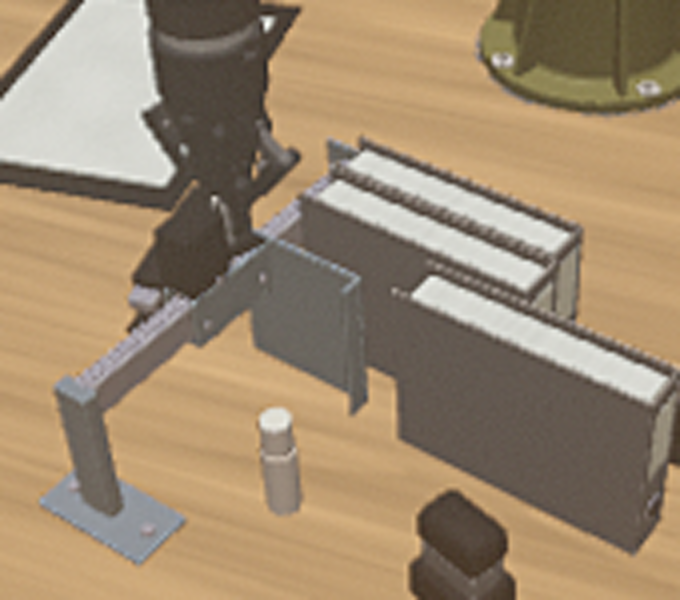

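The release is held down and the jaw is sliding freely, so I'll continue.

```bash
python3 - <<'E'
from h import *
z=.1405
print(manip.move_straight(W(.180,-.008,z),velocity=.04,max_force=22)); st()
shot("scene","pics/s3.png")
im=cv2.imread("pics/s3.png")[120:270,215:385]; cv2.imwrite("pics/s3z.png",cv2.resize(im,None,fx=4,fy=4,interpolation=cv2.INTER_CUBIC))
E
```

```text
False
 t 7.97 tcp [180.8  -8.2 141.4] F [-0.3 -0.7  6.3]
```

View pics/s3z.png

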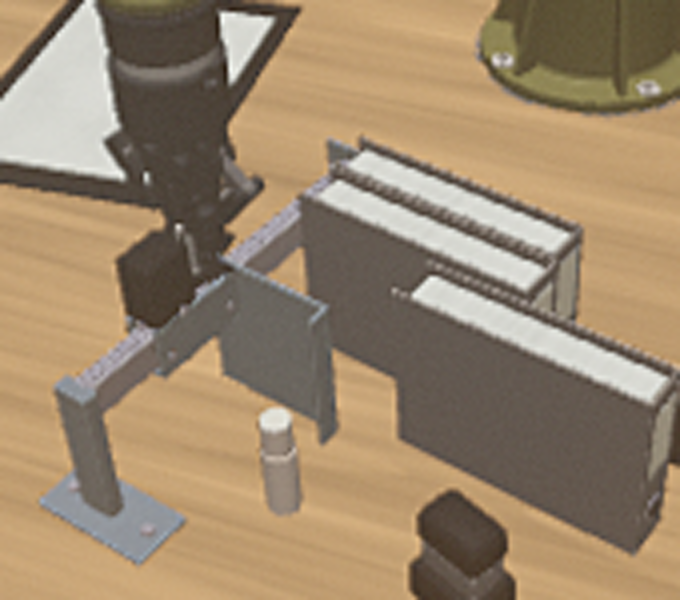

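```bash
python3 - <<'E'
from h import *
q=down(P[2]); 
manip.move_straight(W(.1785,-.008,.1405),velocity=.03)
manip.move_straight(W(.178,-.008,.215),velocity=.12); st("up")
y=np.array([-np.sin(P[2]),np.cos(P[2]),0]); x=np.array([np.cos(P[2]),np.sin(P[2]),0])
qt=(Ro.from_rotvec(x*np.radians(-15))*Ro.from_quat(q)).as_quat()
print(Ro.from_quat(qt).apply([0,0,1]), y)
import json; json.dump(list(qt),open("qt.json","w"))
for w in [W(.113,.38,.24),W(.113,.37,.085),W(.113,.20,.085)]:
    print(manip.solve_ik(w,qt))
manip.move_to(W(.113,.20,.26),q)
c=shot("wrist","pics/w2.png")[1]; import pickle; pickle.dump(c,open("w2.pkl","wb")); st()
E
```

```text
up t 9.04 tcp [177.4  -8.  214. ] F [-0.6  0.5 -0.4]
[-0.06140341 -0.25142975 -0.96592583] [0.23724455 0.97144996 0.        ]
[ 0.50162485  0.60724481  0.38890111  1.53142007 -0.19210779  0.75844262]
[ 0.49129142  0.65986491  0.12326426  1.21117528 -0.19393719  0.74807996]
[ 0.28350689  0.4722244  -0.19110968  1.04051532 -0.22613925  0.53816607]
 t 9.98 tcp [113.2 198.7 259.3] F [-0.2  0.2 -0.1]
```

View pics/w2.png

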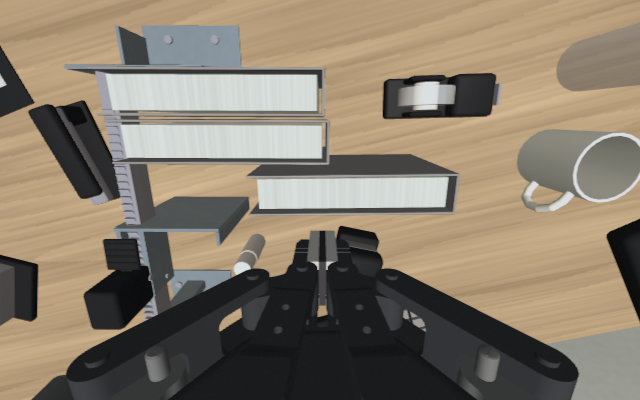

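The jaw plate's top edge is at row ~229 (118–220) and binder 3's top spans (250–457, 172–213). Checking the clearance in numbers.

```bash
python3 - <<'E'
from h import *
import pickle; c=pickle.load(open("w2.pkl","rb"))
for n,uv,z in [("jaw y90",(219,230),.132),("jaw y-22",(117,229),.132),("b3 far back",(249,213),.15),("b3 far spine",(453,212),.15),("b3 near spine",(457,174),.15),("b3 near back",(249,176),.15),("b2 far spine",(327,162),.15),("b2 far back",(112,164),.15),("b1 spine",(324,68),.15),("plate91?",(240,66),.132)]:
    print(n,R(back(0,uv,z,c)))
E
```

```text
jaw y90 [157.   89.5 132. ]
jaw y-22 [155.9 -18.  132. ]
b3 far back [131.8 127.6 150. ]
b3 far spine [130.8 324.6 150. ]
b3 near spine [ 93.6 323.5 150. ]
b3 near back [ 95.3 130.3 150. ]
b2 far spine [ 82.3 202.8 150. ]
b2 far back [ 84.   5. 150.]
b1 spine [  3.1 200.  150. ]
plate91? [ -1.5 124.7 132. ]
```

Room runs from x=84 to about 153, and binder 3 occupies 92–132, so it fits. Pushing the spine now.

```bash
python3 - <<'E'
from h import *
import json; qt=json.load(open("qt.json"))
manip.move_to(W(.112,.39,.24),qt); st()
manip.move_straight(W(.112,.385,.085),velocity=.2,max_force=15); st()
print(manip.move_straight(W(.112,.35,.085),velocity=.08,max_force=12)); st()
print(manip.move_straight(W(.112,.23,.085),velocity=.05,max_force=14)); st()
c=shot("wrist","pics/w3.png"); shot("scene","pics/s4.png")
im=cv2.imread("pics/s4.png")[120:290,215:435]; cv2.imwrite("pics/s4z.png",cv2.resize(im,None,fx=3.5,fy=3.5,interpolation=cv2.INTER_CUBIC))
E
```

```text
t 10.78 tcp [112.6 389.2 239.2] F [ 0.7  0.1 -0.4]
 t 11.71 tcp [113.1 385.   86.8] F [0.2 1.  0.6]
False
 t 12.29 tcp [112.2 350.1  85.5] F [ 0.1  0.7 -1.1]
False
 t 14.84 tcp [112.  230.1  85. ] F [ 0.1  2.9 -1. ]
```

View pics/s4z.png

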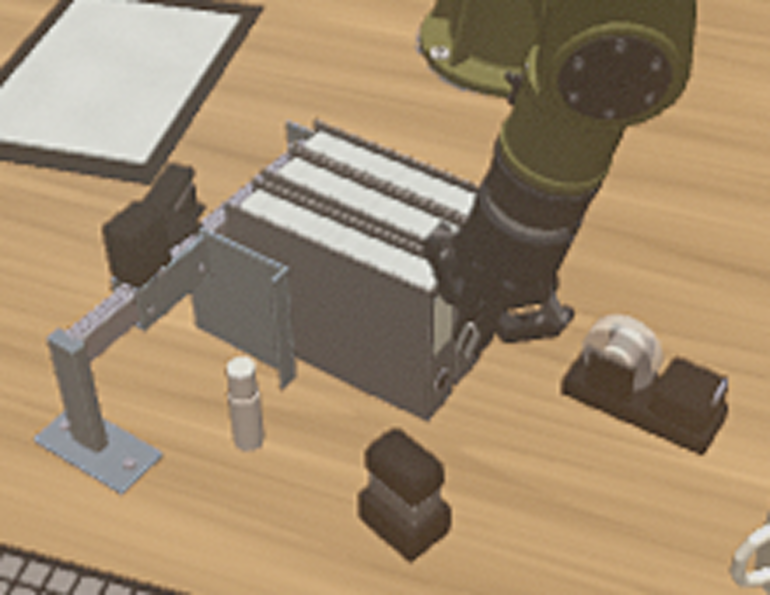

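View pics/w3.png

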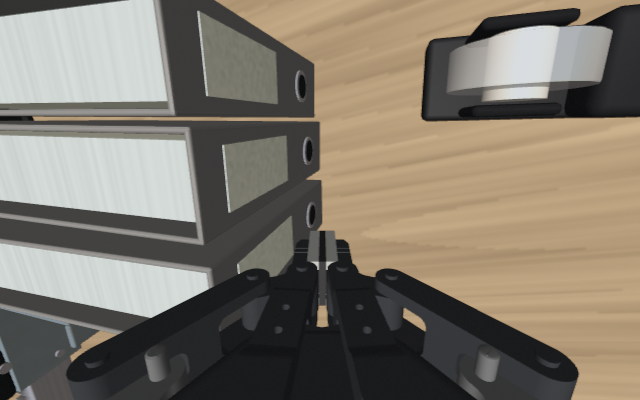

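Binder 3 is sliding in upright, with its spine roughly level with the others. I'll go slowly until it stops.

```bash
python3 - <<'E'
from h import *
print(manip.move_straight(W(.112,.195,.085),velocity=.025,max_force=10)); st()
c=shot("wrist","pics/w4.png")
E
```

```text
True
 t 15.55 tcp [112.7 222.9  85.1] F [1.2 2.8 0.3]
```

View pics/w4.png

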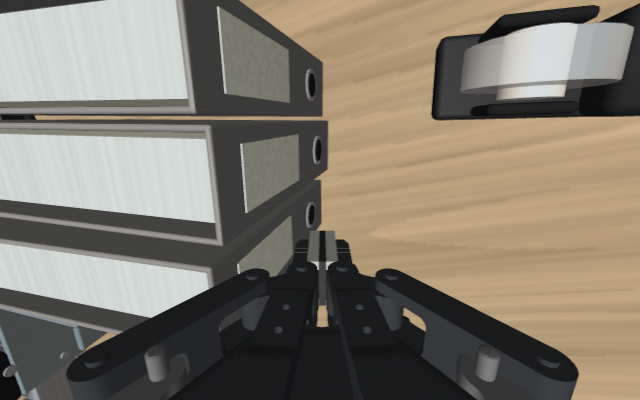

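```bash
python3 - <<'E'
from h import *
print(manip.move_straight(W(.112,.195,.085),velocity=.02,max_force=18)); st()
manip.move_straight(W(.112,.25,.09),velocity=.1); 
import json; qt=json.load(open("qt.json"))
manip.move_straight(W(.112,.27,.26),velocity=.2)
q=down(P[2])
print([manip.solve_ik(w,q) is not None for w in (W(.29,-.008,.24),W(.29,-.008,.155),W(.20,-.008,.155))])
manip.move_to(W(.20,.10,.32),q)
c=shot("wrist","pics/w5.png")[1]; import pickle; pickle.dump(c,open("w5.pkl","wb")); st()
E
```

```text
True
 t 16.14 tcp [113.3 223.6  84.9] F [0.3 3.4 2.1]
[True, True, True]
 t 18.45 tcp [199.1 101.4 318.7] F [ 0.4  0.9 -0.6]
```

View pics/w5.png

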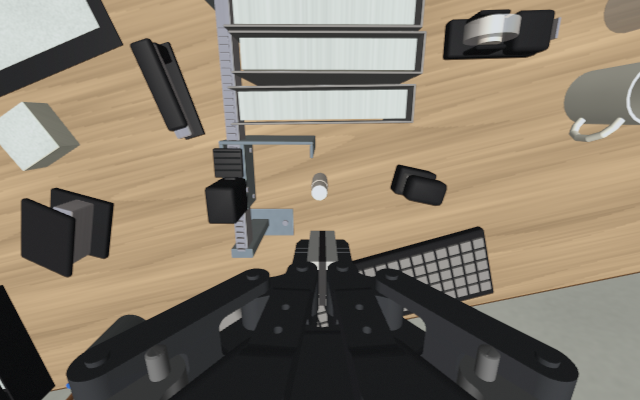

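```bash
python3 - <<'E'
from h import *
import pickle; c=pickle.load(open("w5.pkl","rb"))
im=cv2.imread("pics/w5.png")[0:240,190:450]; cv2.imwrite("pics/w5z.png",cv2.resize(im,None,fx=3,fy=3,interpolation=cv2.INTER_CUBIC))
for n,uv,z in [("b3 far sp",(411,122),.15),("b3 near sp",(413.5,86),.15),("b3 far back",(240,123),.15),("b3 near back",(237,88),.15),("b2 far sp",(421,73),.15),("b2 near sp",(423.5,34),.15),("b2 far back",(234,73),.15),("jaw",(315,138),.132),("jaw",(219,138),.132),("hous back",(225,222),.182)]:
    print(n,R(back(0,uv,z,c)))
E
```

```text
b3 far sp [133.6 196.9 150. ]
b3 near sp [ 97.  196.4 150. ]
b3 far back [134.6  10.2 150. ]
b3 near back [ 98.8  10.  150. ]
b2 far sp [ 84.3 203.  150. ]
b2 near sp [ 48.1 202.  150. ]
b2 far back [ 84.2   8.1 150. ]
jaw [151.9  91.6 132. ]
jaw [151.9 -21.  132. ]
hous back [237.7  -5.3 182. ]
```

View pics/w5z.png

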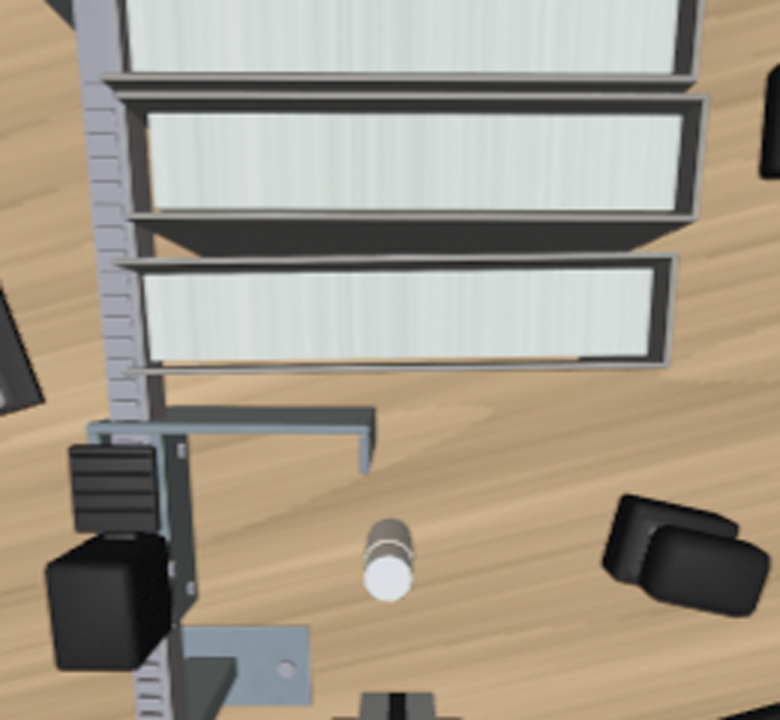

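Binder 3 is home: its spine is at y≈197 and it is square. The jaw face is at x≈151 and the housing back at x≈237. Closing the jaw now.

```bash
python3 - <<'E'
from h import *
q=down(P[2])
manip.move_to(W(.280,-.008,.24),q)
manip.move_straight(W(.280,-.008,.155),velocity=.15,max_force=12); st()
print(manip.move_straight(W(.234,-.008,.155),velocity=.04,max_force=22)); st()
for i in range(6):
    r=manip.move_straight(W(.205,-.008,.155),velocity=.02,max_force=26); st(r)
    if not r or telemetry.current_tool_pos() is None: break
    if i and abs(R(telemetry.current_tool_pos())[0]-last)<.8: break
    last=R(telemetry.current_tool_pos())[0]
shot("scene","pics/s6.png")
im=cv2.imread("pics/s6.png")[120:290,215:435]; cv2.imwrite("pics/s6z.png",cv2.resize(im,None,fx=3.5,fy=3.5,interpolation=cv2.INTER_CUBIC))
E
```

```text
t 19.84 tcp [280.6  -7.3 156.7] F [ 0.1 -0.3  0.9]
False
 t 21.14 tcp [234.8  -8.  155.3] F [ 5.3 -0.3 -1.1]
True t 22.17 tcp [218.3  -7.9 155.3] F [ 2.4 -0.2  0.5]
True t 22.58 tcp [218.5  -7.9 155.5] F [ 2.6 -0.2  0.6]
```

View pics/s6z.png

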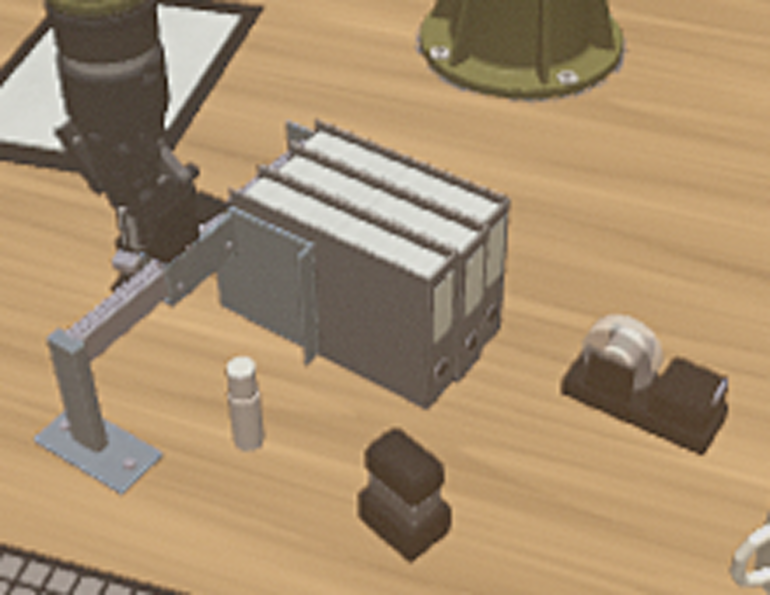

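Contact is firm at a jaw face of about 121, which matches 3×40 mm. One firmer push will seat the pawl, then I'll back off and look.

```bash
python3 - <<'E'
from h import *
import pickle
r=manip.move_straight(W(.205,-.008,.155),velocity=.02,max_force=36); st(r)
manip.sleep(.2); st()
manip.move_straight(W(.245,-.008,.157),velocity=.06)
manip.move_straight(W(.250,-.008,.24),velocity=.15)
q=down(P[2])
manip.move_to(W(.170,.06,.33),q); manip.sleep(.2)
c=shot("wrist","pics/w6.png")[1]; pickle.dump(c,open("w6.pkl","wb")); st()
im=cv2.imread("pics/w6.png")[0:240,190:450]; cv2.imwrite("pics/w6z.png",cv2.resize(im,None,fx=3,fy=3,interpolation=cv2.INTER_CUBIC))
E
```

```text
True t 23.12 tcp [218.8  -8.  155.9] F [ 2.5 -0.2  1.9]
 t 23.32 tcp [218.8  -7.9 155.8] F [ 2.7 -0.2  0.8]
 t 25.47 tcp [170.   59.1 328.1] F [ 0.3  0.6 -0.2]
```

View pics/w6z.png

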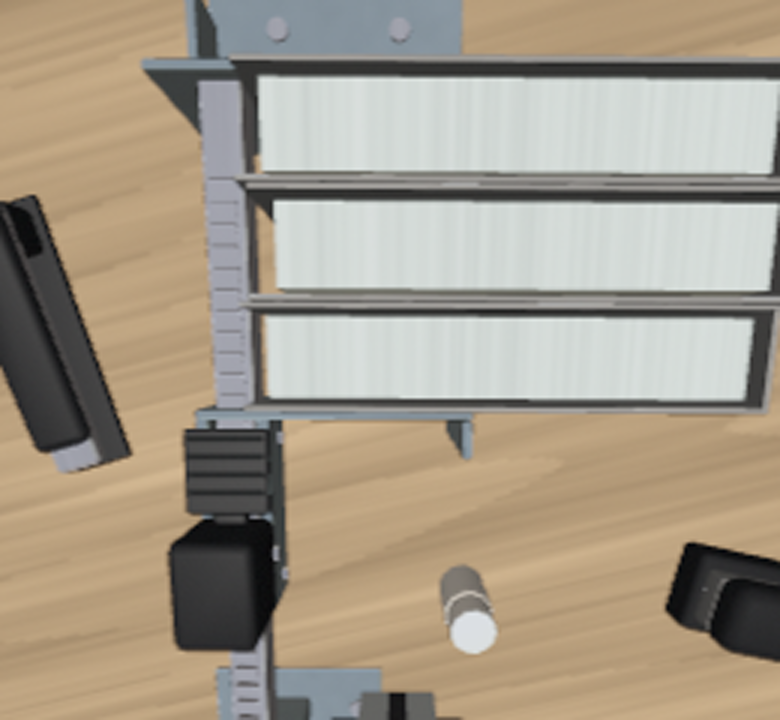

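```bash
python3 - <<'E'
from h import *
import pickle; c=pickle.load(open("w6.pkl","rb")); Zp=lambda x,y:(190+x/3,y/3)
for n,uv,z in [("jaw y90 face",Zp(470,411),.132),("jaw y-22",Zp(198,411),.132),("b3 far sp",Zp(766,411),.15),("b3 near sp",Zp(775,308),.15),("b2 far b",Zp(245,297),.15)]:
    print(n,R(back(0,uv,z,c)))
im=shot("top","pics/t7.png")
a=cv2.imread("pics/top0.png");b=cv2.imread("pics/t7.png")
o=np.hstack([a[80:300,140:500],b[80:300,140:500]]); cv2.imwrite("pics/cmp.png",cv2.resize(o,(800,244)))
d=cv2.absdiff(a,b).max(2)[80:300,140:500]; cv2.imwrite("pics/diff.png",cv2.resize(np.clip(d*3.,0,255).astype(np.uint8),None,fx=2,fy=2)); st()
E
```

```text
jaw y90 face [122.   87.8 132. ]
jaw y-22 [121.8 -21.2 132. ]
b3 far sp [121.1 198.6 150. ]
b3 near sp [ 84.  197.5 150. ]
b2 far b [ 79.8   2.9 150. ]
 t 25.52 tcp [170.1  59.2 328.5] F [-0.4  0.7  1.1]
```

View pics/cmp.png

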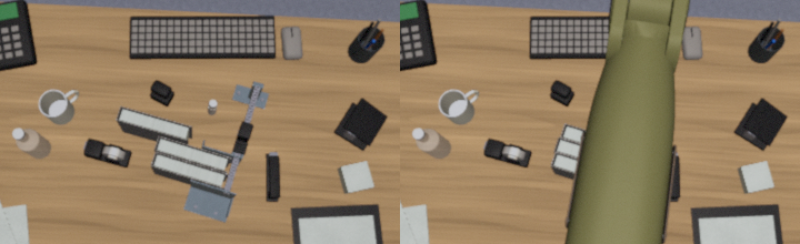

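View pics/diff.png

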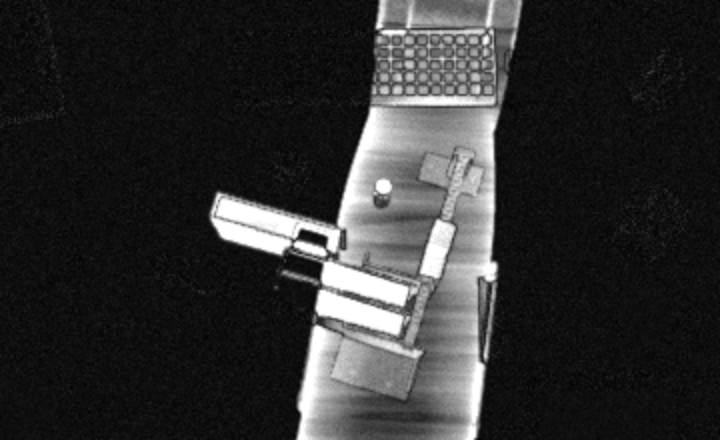

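```bash
python3 - <<'E'
from h import *
ticket.job_done(); st()
E
```

```text
the job is handed in; nothing more can be done
the job is handed in; nothing more can be done
```

The third binder is in the rack beside the other two, the jaw is closed up against all three, and I handed the job in at about 25.5 s of the allowed 54 s.

**What I did:**
- **Opening the jaw:** with shut fingers I held the release pad down at about 6 N and pushed the jaw back from face x ≈ 93 mm to ≈ 151 mm.
- **Pushing the binder in:** I pushed binder 3 in by its spine until it stopped. A second push, stopped at 18 N, moved it less than 1 mm.
- **Closing the jaw:** I pushed the back of the housing until the stack stopped it. Two further pushes, stopped at 26 N and 36 N, gained no more than about 0.5 mm. Then I backed the arm well clear.

**Last checks:**
- **Binder 3:** its spine is at rack y ≈ 198 mm, against 200 mm for home, and it stands square and upright.
- **Jaw:** its face is at ≈ 121–122 mm with binder 3's far face at ≈ 121 mm, so I saw no gap beyond measuring error.
- **Bystanders:** every one I could see in the before-and-after top view had not moved. The arm hid the glue stick and part of the stapler there. I did not measure either, but both were standing normally in the final wrist picture.

**Not checked or not perfect:**
- I did not pull the jaw back to test that the ratchet pawl is fully seated in a tooth, because that could have loosened the stack.
- Binder 2 stood about 4 mm further out than the first one from the start, and I left it there.

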